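# Lock the sample clamp through its L-shaped slot

### The job

Close and lock the clamp over the white square plate: with the gripper shut, use the fingertips to push the red knob along the long leg of its L-shaped slot to the corner, so that it drives the clamp's yellow jaw forward, then push it sideways to the very end of the short leg, by the green dot. Only push the knob - never take it between the fingers or lift it - and leave the square plate, the black block, the metal mandrel and the white clip where they are.

Things in the scene. Friction and masses are not known exactly. Their poses are not given: they have to be found in the camera images.
- clamp_fixture: fixed fixture, dark base 275 x 134 mm, blue housing under an aluminium gate plate (top 24.5 mm above the table) with the L-shaped slot, 21 mm wide. Origin on the table; +x along the long leg towards the square plate, +y along the short leg, z up. In this frame the base spans x -90..185, y -67..67 mm. All on it but the knob is lower than 36 mm above the table
- slot_start (a point): point on the slot's centre line where the knob's axis stands at the open end of the long leg (red dot beside it), at the gate plate's top; in the fixture frame x -45, y -25, z 24.5 mm
- slot_corner (a point): where the knob's axis stands at the corner of the L, hard against the far end of the long leg; fixture frame x 25, y -25, z 24.5 mm (70 mm in +x from slot_start)
- slot_end (a point): where the knob's axis stands hard against the end of the short leg (green dot beside it); fixture frame x 25, y 25, z 24.5 mm (50 mm in +y from slot_corner)
- lock_knob: slippery 150 g follower: red knob, 28 mm diameter, 33 to 66 mm above the table, on a black 32 mm collar (26 to 33 mm); 18 mm stem in the slot (1.5 mm play a side, inner corner rounded), foot under the plate keeps it in. Origin on its axis, 8 mm above the table. Starts in the first 15 mm of the long leg; under 3 N slides it, it stays where left, may lean 3 degrees
- clamp_jaw (a joint): slide of the yellow jaw: 0 open, 0.045 m closed over the square plate, limit 0.048, starts below 0.012. The knob's collar pushes it from behind; it stays where left (friction 0.4 N). Its cross bar (94 mm in y, 10 mm in x, 26 to 34 mm above the table) has its rear face at fixture x = -4 mm + joint value: keep fingertips above 36 mm when pushing sideways
- sample_plate: white printed square plate 99 x 98 x 8 mm lying loose in the fixture's nest under the jaw's front, its top 22 mm above the table; origin: centre of its underside. To be left where it is
- block: loose black printed block 27 x 36 x 35 mm standing 11 to 14 cm left of the fixture's middle line; origin: centre of its underside. To be left alone
- mandrel: loose metal mandrel 17 x 83 x 17 mm lying left of the fixture beside the nest; origin: centre of its underside. To be left alone
- white_clip: loose white printed clip 38 x 64 x 27 mm lying right of the fixture, 12.5 to 15 cm from its middle line; origin: centre of its underside. To be left alone
Not all that is in view belongs to the job. What is shaped like the lock_knob but purple or turquoise is not meant.

How it is judged (in metres and radians):
On the way:
1. the knob has been pushed along the long leg to the corner (x of lock_knob in the frame of clamp_fixture above 0.017 m and y of lock_knob in the frame of clamp_fixture below -0.015 m).
At the end, for the whole second after the job is handed in: the knob is at rest at the end of the short leg (within 4 mm), the jaw is closed over the square plate (joint beyond 0.040 m), the square plate has shifted less than 8 mm and the block, mandrel and clip less than 15 mm (y of lock_knob in the frame of clamp_fixture above 0.021 m and x of lock_knob in the frame of clamp_fixture above 0.019 m and value of joint clamp_jaw above 0.04 m and linear speed of lock_knob below 0.01 m/s and distance of sample_plate from where it was at the start of the episode below 0.008 m and distance of each of block, mandrel, white_clip from where it was at the start of the episode below 0.015 m); the robot touches nothing.
It fails at once if the knob is taken between the fingers (horizontal distance between the grasp point and lock_knob below 0.01 m and height (world z) of the grasp point below 0.078 m and contact force between the fingers and lock_knob above 0.5 N).
It fails at once if the knob is lifted (height (world z) of lock_knob above 0.013 m).
It fails at once if the white square plate is shifted by more than 8 mm (distance of sample_plate from where it was at the start of the episode above 0.008 m).
It fails at once if the block, the mandrel or the clip is moved by more than 15 mm (distance of any of block, mandrel, white_clip from where it was at the start of the episode above 0.015 m).
It also fails if it takes over 48 s, if anything falls off the work surface, if the arm or the gripper's body presses on something with over 40 N, if the wrist force passes 120 N, or if a joint passes its speed limit or range.

### The arm

A 6-joint arm with a two-finger parallel gripper is mounted at the origin on a cart in front of the work surface, level with it; the furniture and walls round the work are solid. World frame = base frame: x ahead of the robot, y to its left, z up, the work surface at z = 0. Lengths are in mm, angles in rad, forces in N, time in s.
With the tool pointing down it reaches from about 400 to 925 mm from the base axis. Payload 12.5 kg.
Tool frame: the origin (TCP) lies midway between the tips of the shut fingers; the grasp point (between the pads) lies 19 mm behind it (env.tcp_to_grasp is the distance from the TCP to the grasp point, in mm); z points along the fingers, y is the line along which they close (so a half turn about z gives the same grasp; the last joint's range is limited). The gripper opens to 95 mm and grips with 3 to 60 N. Pads are 20 mm wide; open, the fingers measure 119 mm over their backs; the gripper's body (75 mm by 180 mm) begins 59 mm behind the grasp point.
Start: joints at [-1.382, 0.491, 1.559, -0, 1.092, -0.106], TCP at [181.616, -598.052, 186.261] pointing down, gripper open.
Joint ranges: [-3.1, 3.1], [-0.84, 2.19], [0.05, 2.79], [-1.13, 4.28], [0.06, 2.93], [-2.69, 2.69]. Speed limits (rad/s): [2.22, 2.22, 2.79, 3.14, 3.14, 3.14].

### API

Orientations are given as [roll, pitch, yaw] about the fixed x, y, z axes, in that order (R = Rz(yaw) Ry(pitch) Rx(roll)).
In Python, from cell import env gives the robot as it stands. The module is installed in compiled form; this text tells all that it offers.
- The arm moves only by the tool step_arm, never from a script. Its argument "plan" is a list that holds one entry, the list of rows, each a list of 5 numbers: the shift along the tool's x, y, z in mm, then the turn about the tool's z in degrees, then the opening, from -1 (shut) to 1 (fully open). A call has 1 to 8 rows; each row is the pose to reach, as a shift and turn from the pose commanded when the call began, along the tool's axes at that moment; what a row does not reach only later rows make up. A row lasts 1/12 s, in which the tool goes at most 41.7 mm and 7.16 degrees, less where a joint would pass 70% of its speed; a pose out of reach is approached as far as the arm can. A call with a gripper value outside its range is refused whole. The fingers move at their own pace and stop on an object; the grip force is fixed at half the most. Time passes only in rows, so rows that repeat a pose let the fingers close. It gives the time, the measured TCP pose, the force, the opening and the grip force at its end, in the units of the state.
- env.state(): the state, without advancing time (a new reading comes with each control period).
- env.read_camera(name): name is "scene" or "top" or "wrist"; returns the picture (480x640x3 uint8, blue, green, red); there is no depth.
- env.get_calibration(name): a dict with "K" (3x3 intrinsics, pixels), "extrinsics" (4x4, takes a point from world to camera coordinates). Camera axes: x right, y up, looking along -z (the intrinsics and any distortion apply to the point x, -y, -z); pixel columns grow to the right and rows downward; lengths in mm; the calibration is good to about 2 mm. A picture is of the moment at which its call begins: read the wrist's pose just before it. get_calibration takes no time and is no camera call; for the wrist camera it gives the pose at the moment of the call.
- env.job_done(): hands the job in; it is judged then, once.
The state is a dict: "t": time; "joints": joint angles; "qvel": joint speeds; "tau": joint torques, N m; "eef_pos": TCP position; "tcp_rot": TCP orientation; "ft_force": force on the tool from outside, world axes, zero at the start; "moment": the same for the moment, N m; "opening": opening from 0.0 (shut) to 1.0 (fully open); "grip_force": force on a finger pad.
Only numpy, scipy, OpenCV 4.12 (cv2) and the standard library are available. Lean on these libraries where they do the work, as an engineer would, in place of code of your own. Each camera call takes 0.05 s, during which the arm holds its last target. There are 200 camera calls.

## Working session

There is one attempt and no reset: what is moved stays moved. The work goes in short steps, Python scripts to look and compute and a tool call to move; the robot and the scene stay as the last step left them, time stands still between calls to the robot, and variables do not carry over. Pictures are saved under pics/ and viewed, at most 10 in all, crops included, and the job is handed in when it is done.

Besides the shell and the picture viewer there is one more tool, called after "Request:" as name([rows], argument=value, ...), one row to a line, values as JSON. step_arm: Moves the arm, as the interface text tells. Its arguments: {"type":"object","properties":{"plan":{"type":"array"}},"required":["plan"]}

```bash
mkdir -p pics; cat > h.py <<'E'
import numpy as np, cv2
from cell import env
def ray(c,u,v):
    K=np.array(c["K"]);E=np.array(c["extrinsics"]);R=E[:3,:3];t=E[:3,3]
    d=np.linalg.inv(K)@[u,v,1]; d=R.T@(d*[1,-1,-1]); return -R.T@t,d
def onplane(c,u,v,z):
    o,d=ray(c,u,v); return o+d*(z-o[2])/d[2]
def proj(c,p):
    K=np.array(c["K"]);E=np.array(c["extrinsics"]);q=E[:3,:3]@np.array(p)+E[:3,3];q=K@(q*[1,-1,-1]);return q[:2]/q[2]
E
python3 - <<'E'
from h import *
for n in("top","scene"):
    i=env.read_camera(n);cv2.imwrite(f"pics/{n}0.png",i);c=env.get_calibration(n);print(n,c)
print(env.state())
E
```

```text
top {'K': array([[434.64006096,   0.        , 324.45973257],
       [  0.        , 434.64006096, 237.90531962],
       [  0.        ,   0.        ,   1.        ]]), 'extrinsics': array([[-2.39000562e-02, -9.99701749e-01,  5.01998129e-03,
         2.12209638e+01],
       [ 9.90272284e-01, -2.29855194e-02,  1.37231443e-01,
        -5.50189955e+02],
       [-1.37075126e-01,  8.25098753e-03,  9.90526290e-01,
        -8.28166357e+02],
       [ 0.00000000e+00,  0.00000000e+00,  0.00000000e+00,
         1.00000000e+00]])}
scene {'K': array([[601.21839173,   0.        , 313.42669579],
       [  0.        , 601.21839173, 241.82738107],
       [  0.        ,   0.        ,   1.        ]]), 'extrinsics': array([[-8.11656202e-01, -5.83808060e-01,  1.95539892e-02,
         4.60120850e+02],
       [ 3.83719115e-01, -5.07639452e-01,  7.71402506e-01,
        -2.56387603e+02],
       [-4.40424624e-01,  6.33616868e-01,  6.36047022e-01,
        -7.32124056e+02],
       [ 0.00000000e+00,  0.00000000e+00,  0.00000000e+00,
         1.00000000e+00]])}
{'t': 0.1, 'joints': array([-1.38162787e+00,  4.91474000e-01,  1.55938903e+00, -1.77503220e-05,
        1.09170460e+00, -1.05619288e-01]), 'qvel': array([ 0.00375742,  0.00148905, -0.00093475, -0.00041051, -0.00135948,
        0.0021347 ]), 'tau': array([ 2.09093691e-03, -6.13625765e+01, -2.58605200e+01,  6.93786121e-02,
        4.70395829e-02, -5.72679551e-05]), 'eef_pos': array([ 181.54484673, -597.79643313,  185.73572659]), 'tcp_rot': array([-3.14062145e+00, -8.71284671e-05,  2.94795893e-01]), 'ft_force': array([-0.51447902,  0.6431011 ,  0.90879165]), 'moment': array([-0.085623  , -0.05466849, -0.02816702]), 'grip_force': 0.0, 'opening': 0.9994957516535549}
```

View pics/top0.png

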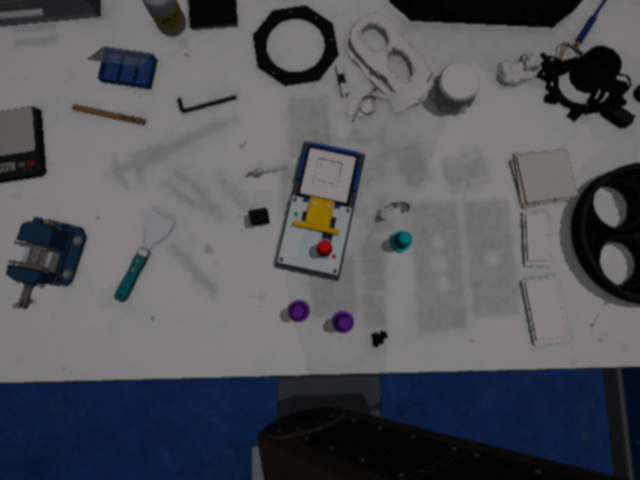

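View pics/scene0.png

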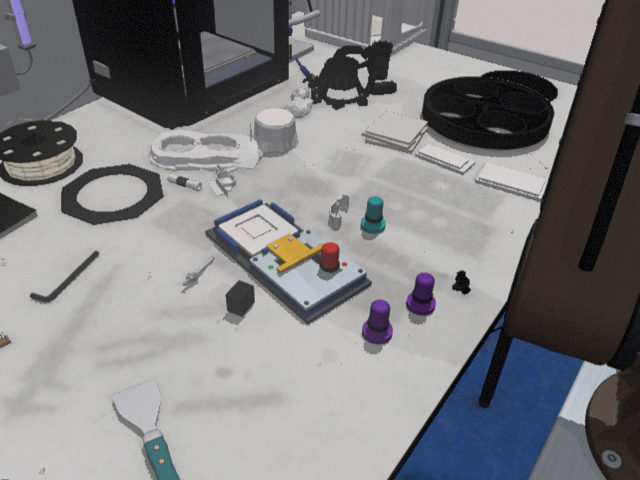

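The top view shows the red knob at about (324,247). The fixture base corners are near (303,142), (364,150), (340,278) and (276,265), the red dot is near (333,256) and the green dot near (295,214). The purple and turquoise decoys stand away from the fixture.

```bash
python3 - <<'E'
from h import *
c=env.get_calibration("top")
i=cv2.imread("pics/top0.png");s=env.state()
P=[onplane(c,u,v,8)[:2] for u,v in((303,142),(364,150),(340,278),(276,265))]
P=np.array(P);print(P.round(),np.linalg.norm(P-np.roll(P,-1,0),axis=1))
m=P.mean(0); fx=(P[0]+P[1]-P[2]-P[3]);yaw=np.arctan2(fx[1],fx[0]);ex=np.array([np.cos(yaw),np.sin(yaw)]);ey=np.array([-ex[1],ex[0]])
o=m-47.5*ex;print("yaw",np.degrees(yaw),"o",o)
h=cv2.cvtColor(i,cv2.COLOR_BGR2HSV)
for n in("top","scene"):
    i=cv2.imread(f"pics/{n}0.png");h=cv2.cvtColor(i,cv2.COLOR_BGR2HSV)
    r=(((h[...,0]<6)|(h[...,0]>174))&(h[...,1]>150)&(h[...,2]>70)).astype('uint8')
    k,_,st,ce=cv2.connectedComponentsWithStats(r)
    for a,b in zip(st[1:],ce[1:]):
        if a[4]>3:
            q=onplane(env.get_calibration(n),*b,50 if a[4]>30 else 24.5)[:2];print(n,a,b.round(1),q.round(1),((q-o)@ex).round(1),((q-o)@ey).round(1))
g=cv2.resize(i[0:1],(1,1))
i=cv2.imread("pics/top0.png")[130:290,255:385];cv2.imwrite("pics/crop.png",cv2.resize(i,None,fx=4.6,fy=3.7*1.0 if 0 else 3.7))
E
```

```text
[[762.  49.]
 [741. -80.]
 [472. -22.]
 [501. 108.]] [130.72327899 275.81290906 133.30658438 267.19427153]
yaw -12.589526887128796 o [572.44537443  24.09868134]
top [ 28 162   5   3  11] [ 30.1 162.8] [723.1 612.4] 18.8 607.0
top [318 240  13  13 130] [324.2 246.5] [531.8   9.2] -36.4 -23.3
top [333 255   2   3   5] [333.4 256.2] [514.8  -9. ] -49.0 -44.8
scene [322 243  16  11 137] [329.9 248. ] [538.5  -3. ] -27.2 -33.8
scene [343 263   3   2   6] [344.  263.5] [515.6 -10.6] -47.9 -46.3
```

Request:
step_arm([
  [[38,-21,0,4,-1],[75,-42,0,8,-1],[112,-63,0,12,-1],[150,-84,0,16,-1],[188,-105,0,20,-1],[225,-126,0,24,-1],[262,-147,0,28,-1],[300,-168,0,29.5,-1]],
])

```text
t: 0.77
eef_pos: [413.5, -355.9, 186.1]
tcp_rot: [-3.141, 0.0, -0.224]
ft_force: [1.0, -1.2, -0.7]
opening: 0.498
grip_force: 0.0
```

Request:
step_arm([
  [[-3,-40,0,0,-1],[-6,-80,0,0,-1],[-9,-120,0,0,-1],[-12,-160,0,0,-1],[-15,-200,0,0,-1],[-18,-240,0,0,-1],[-20,-280,0,0,-1],[-22,-320,0,0,-1]],
])

```text
t: 1.43
eef_pos: [460.7, -38.7, 186.2]
tcp_rot: [3.142, 0.0, -0.22]
ft_force: [0.6, -0.6, 0.1]
opening: 0.006
grip_force: 0.0
```

Request:
step_arm([
  [[-1,-30,0,0,-1],[-1,-54,0,0,-1],[-1,-54,0,0,-1],[-1,-54,0,0,-1]],
])

```text
t: 1.77
eef_pos: [471.6, 13.3, 186.0]
tcp_rot: [3.141, 0.0, -0.217]
ft_force: [0.1, 0.5, 0.5]
opening: 0.005
grip_force: 0.0
```

```bash
python3 - <<'E'
from h import *
s=env.state();c=env.get_calibration("wrist");i=env.read_camera("wrist");cv2.imwrite("pics/w1.png",i)
np.savez("w1.npz",**{k:np.array(c[k]) for k in("K","extrinsics")})
print(s["eef_pos"],s["tcp_rot"],s["opening"],s["t"],ray(c,320,240))
E
```

```text
[471.64139952  13.28691849 186.00726522] [ 3.14136972e+00  4.54002018e-04 -2.17476922e-01] 0.005439053255871402 1.7667 (array([550.68475477,  -4.08934664, 385.18145284]), array([-0.29868573,  0.06518485, -0.95227196]))
```

View pics/w1.png

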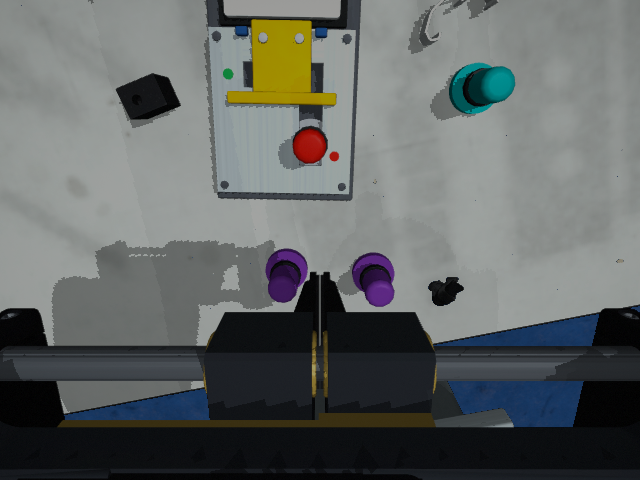

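The wrist view shows the red knob top at about (310,145), with the red dot at (334,156) and the green dot at (228,74). The gate screws are at (225,186), (342,187), (217,36) and (347,39), and the base's rear corners at (219,198) and (352,199).

```bash
python3 - <<'E'
from h import *
c=dict(np.load("w1.npz"))
S=np.array([onplane(c,u,v,24.5)[:2] for u,v in((225,186),(342,187),(217,36),(347,39),(334,156),(228,74))])
f=S[2]+S[3]-S[0]-S[1];yaw=np.arctan2(f[1],f[0]);l=S[0]+S[2]-S[1]-S[3];y2=np.arctan2(-l[0],l[1]);print(np.degrees([yaw,y2]))
yaw=(yaw+y2)/2
ex=np.array([np.cos(yaw),np.sin(yaw)]);ey=np.array([-ex[1],ex[0]])
print(S.round(1)); B=np.array([onplane(c,u,v,10)[:2] for u,v in((219,198),(352,199))])
b=B.mean(0);o=b+90*ex
T=onplane(c,310,145,60)[:2]
i=cv2.imread("pics/w1.png");h=cv2.cvtColor(i,cv2.COLOR_BGR2HSV)
r=(((h[...,0]<6)|(h[...,0]>174))&(h[...,1]>150)&(h[...,2]>70)).astype('uint8')
k,_,st,ce=cv2.connectedComponentsWithStats(r)
for a in st[1:]:
    if a[4]>20: print(a)
for n,q in zip(["s"]*4+["red","green","knob","tcp"],list(S)+[T,env.state()["eef_pos"][:2]]):
    print(n,((q-o)@ex).round(1),((q-o)@ey).round(1))
print("o",o,"screwmid",S[:4].mean(0),"width",np.linalg.norm(B[0]-B[1]))
J=np.array([onplane(c,u,v,34)[:2] for u,v in((227,92),(336,94))]);print("bar",(J-o)@ex,(J-o)@ey)
for u,v in((283,293),(380,292)):
  q=onplane(c,u,v,66)[:2];print("purple",((q-o)@ex).round(),((q-o)@ey).round())
E
```

```text
[-13.45465978 -13.30843988]
[[509.1  96.5]
 [484.4 -11. ]
 [633.5  66.7]
 [607.5 -40.3]
 [514.2  -9.5]
 [602.7  66. ]]
[293 129  33  34 895]
[330 152   9   9  68]
s -75.9 55.7
s -75.1 -54.6
s 52.0 55.4
s 51.5 -54.7
red -46.4 -46.3
green 22.3 47.7
knob -34.4 -24.9
tcp -93.0 -34.8
o [570.05429377  24.80389378] screwmid [558.5896296   27.98113141] width 131.65393123555702
bar [6.99963523 6.88027691] [ 47.18162113 -46.2618056 ]
purple -166.0 -2.0
purple -163.0 -90.0
```

Request:
step_arm([
  [[9,-5,30,0.9,-1],[18,-10,65,0.9,-1],[18,-10,100,0.9,-1],[18,-10,125,0.9,-1],[18,-10,141,0.9,-1],[18,-10,141,0.9,-1],[18,-10,141,0.9,-1]],
])

```text
t: 2.4
eef_pos: [491.2, 17.2, 44.9]
tcp_rot: [3.141, 0.002, -0.237]
ft_force: [0.7, -0.3, -0.7]
opening: 0.004
grip_force: 0.0
```

Request:
step_arm([
  [[8,0,0,0,-1],[16,0,0,0,-1],[24,0,0,0,-1],[32,0,0,0,-1],[40,0,0,0,-1],[48,0,0,0,-1],[55,0,0,0,-1],[60,0,0,0,-1]],
])

```text
t: 3.07
eef_pos: [550.8, 3.9, 45.2]
tcp_rot: [3.142, -0.0, -0.236]
ft_force: [-0.0, -0.4, 0.5]
opening: 0.012
grip_force: 0.0
```

Request:
step_arm([
  [[3,0,0,0,-1],[6,0,0,0,-1],[8,0,0,0,-1],[10,0,0,0,-1],[10,0,0,0,-1]],
])

```text
t: 3.48
eef_pos: [559.8, 1.8, 45.2]
tcp_rot: [3.142, -0.0, -0.236]
ft_force: [0.5, 0.4, 0.9]
opening: 0.005
grip_force: 0.0
```

```bash
python3 - <<'E'
from h import *
s=env.state();c=env.get_calibration("wrist");i=env.read_camera("wrist");cv2.imwrite("pics/w2.png",i)
np.savez("w2.npz",**{k:np.array(c[k]) for k in("K","extrinsics")})
print(s["eef_pos"],s["tcp_rot"],s["ft_force"])
E
```

```text
[559.76839323   1.7561008   45.20468094] [ 3.14150863e+00 -1.31267221e-04 -2.35748781e-01] [0.49801945 0.3769916  0.86086398]
```

View pics/w2.png

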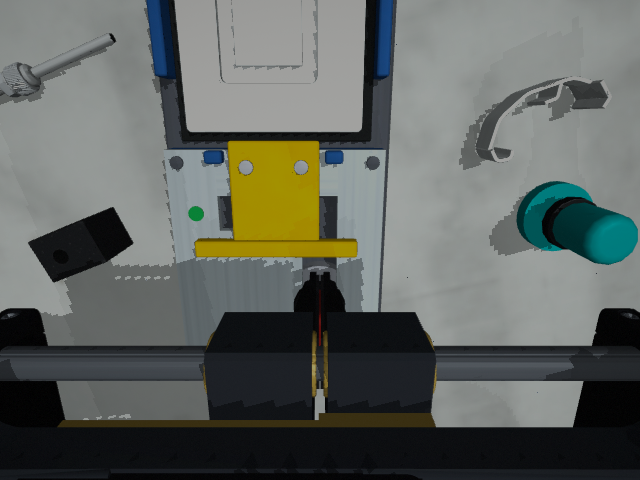

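The wrist view shows the jaw bar at about (275,247). The fingertips are at about (320,290), in front of something black with a thin red sliver. I need a zoom.

```bash
python3 - <<'E'
from h import *
i=cv2.imread("pics/w2.png")[220:340,240:400]
cv2.imwrite("pics/w2c.png",cv2.resize(cv2.convertScaleAbs(i,alpha=2),None,fx=5,fy=5,interpolation=2))
i=env.read_camera("scene")[190:310,230:390]
cv2.imwrite("pics/s2c.png",cv2.resize(i,None,fx=5,fy=5,interpolation=2))
E
```

```text
(no output)
```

View pics/w2c.png

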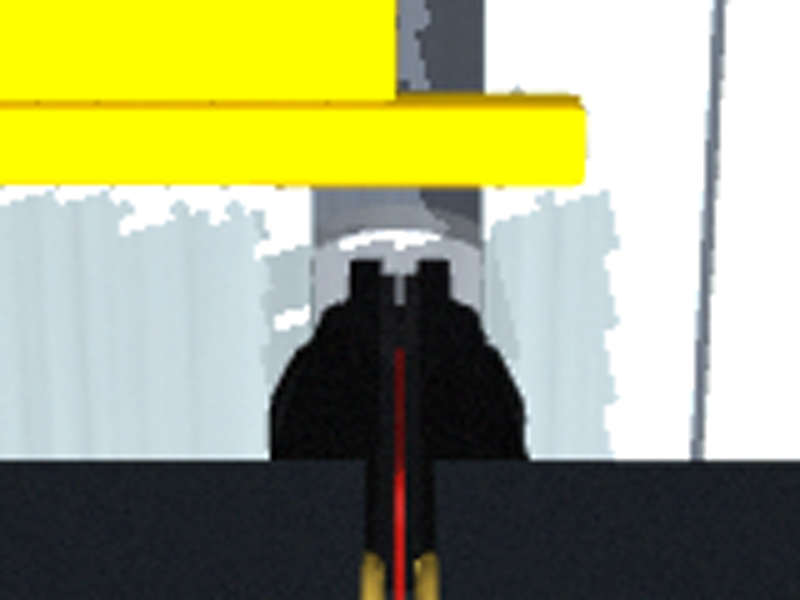

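View pics/s2c.png

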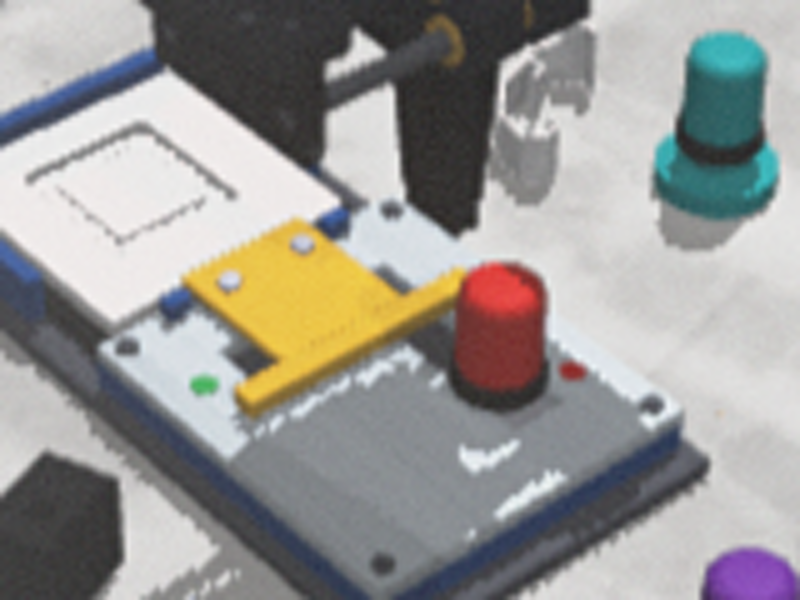

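The knob is still next to the red dot, because the fingers moved past it without pushing. I'll compare the visible fingertip position with the reported TCP.

```bash
python3 - <<'E'
from h import *
s=env.state();t=s["eef_pos"];print(t,env.tcp_to_grasp,s["joints"])
for n in("scene","top","wrist"):
    c=env.get_calibration(n)
    print(n,"tcp",proj(c,t),"up20",proj(c,t+[0,0,20]),"up40",proj(c,t+[0,0,40]),"up80",proj(c,t+[0,0,80]))
w=dict(np.load("w1.npz"));print("w1 tcp",proj(w,[471.6,13.3,186]))
a=[330,248]
ct=env.get_calibration("scene")
# triangulate knob top from scene, w1
o1,d1=ray(ct,329.9,246);o2,d2=ray(w,310,145)
A=np.stack([d1,-d2],1);k=np.linalg.lstsq(A,o2-o1,rcond=None)[0];print("knob tri",o1+d1*k[0],o2+d2*k[1])
i=env.read_camera("scene");cv2.imwrite("pics/s3.png",i);j=env.read_camera("top")[130:290,255:385];cv2.imwrite("pics/t3.png",cv2.resize(j,None,fx=3.7,fy=3.7,interpolation=2))
E
```

```text
[559.43959788   1.83260815  45.22147191] 18.8 [-1.14755118e-01  5.82162728e-01  1.85614316e+00 -1.11725279e-04
  7.03363257e-01  1.69188905e+00]
scene tcp [317.14242033 246.74966313] up20 [317.44416298 236.90533425] up40 [317.75422161 226.7896968 ] up80 [318.40070096 205.69836129]
top tcp [327.61590673 232.86614593] up20 [327.74225642 231.32757927] up40 [327.87470798 229.71470988] up80 [328.1597745  226.24344034]
wrist tcp [319.76775686 269.10493134] up20 [319.76935858 284.0427255 ] up40 [319.77130921 302.23464119] up80 [319.77684035 353.81883967]
w1 tcp [319.84007804 269.18941088]
knob tri [531.34675301   8.46474292  65.35781134] [531.09978424   8.29733858  65.36645162]
```

View pics/s3.png

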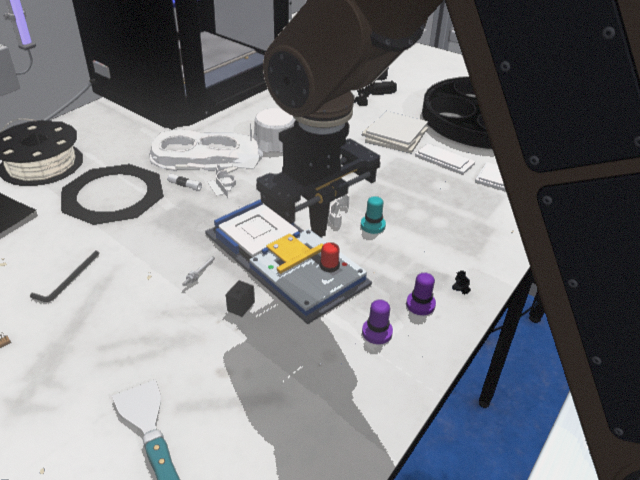

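The scene view still has the red knob at about (330,256), with the fingertips ending at about (319,236). The reported TCP should appear at row 247, so the tips look about 20 mm higher than reported. I'll check the reported pose against fixed landmarks.

```bash
python3 - <<'E'
from h import *
w=dict(np.load("w1.npz"));w2=dict(np.load("w2.npz"))
for n,a,b in(("green",(228,74),(196,213)),("screwL",(217,36),(177,163)),("screwR",(347,39),(373,163))):
    o1,d1=ray(w,*a);o2,d2=ray(w2,*b);k=np.linalg.lstsq(np.stack([d1,-d2],1),o2-o1,rcond=None)[0]
    p=o1+d1*k[0];q=o2+d2*k[1];print(n,p.round(1),q.round(1),"w2 expected px",proj(w2,onplane(w,*a,24.5)))
print("cam2",ray(w2,320,240)[0],"knob collar px in w2",proj(w2,[531,8.4,33]),"knob top",proj(w2,[531,8.4,66]))
E
```

```text
green [602.8  66.1  24. ] [602.9  66.3  24.1] w2 expected px [196.19343201 213.3249994 ]
screwL [633.1  66.3  26.3] [633.1  66.4  26.4] w2 expected px [177.50385416 162.11842155]
screwR [607.3 -40.2  25.3] [607.3 -40.5  25.3] w2 expected px [372.52878939 162.67262403]
cam2 [638.35543566 -17.10263339 244.42807233] knob collar px in w2 [320.1888624  306.71944858] knob top [320.25533479 336.26460114]
```

View pics/t3.png

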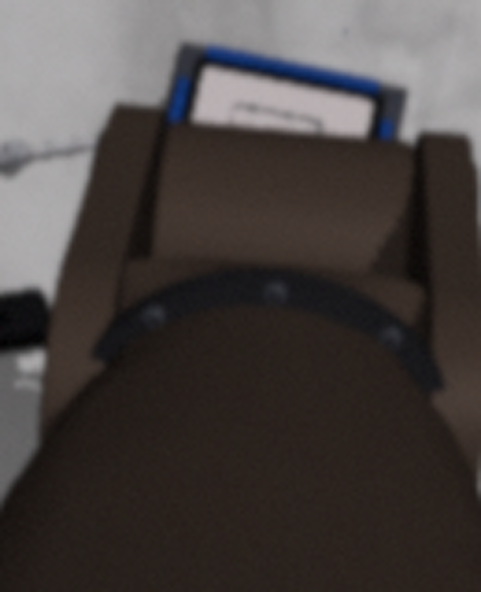

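The wrist pose matches the landmarks to within 0.5 mm. The tips, though, appear at z≈65 in the scene view while the TCP reads 45. That explains why they skimmed over the 66 mm knob top. I'll go up and back, come down partway, and check the true tip height before pushing.

Request:
step_arm([
  [[0,0,-35,0,-1],[0,0,-70,0,-1],[-20,0,-75,0,-1],[-50,0,-75,0,-1],[-74,0,-75,0,-1],[-74,0,-40,0,-1],[-74,0,-5,0,-1],[-74,0,10,0,-1]],
])

```text
t: 4.35
eef_pos: [486.1, 19.3, 32.9]
tcp_rot: [3.141, 0.002, -0.236]
ft_force: [-0.5, -0.6, -1.3]
opening: 0.004
grip_force: 0.0
```

Request:
step_arm([
  [[0,0,0,0,-1],[0,0,0,0,-1]],
])

```text
t: 4.52
eef_pos: [487.4, 19.1, 35.1]
tcp_rot: [3.141, 0.001, -0.236]
ft_force: [0.5, 0.4, 0.6]
opening: 0.005
grip_force: 0.0
```

```bash
python3 - <<'E'
from h import *
s=env.state();t=s["eef_pos"];c=env.get_calibration("scene");i=env.read_camera("scene")
print(t,s["ft_force"],"tcp px",proj(c,t),"up20",proj(c,t+[0,0,20]))
u,v=proj(c,t).round().astype(int);print(u,v)
j=i[190:310,260:420];cv2.imwrite("pics/s4.png",cv2.resize(j,None,fx=5,fy=5,interpolation=2))
E
```

```text
[487.39216453  19.10233891  35.09578814] [0.52519348 0.37454566 0.55134396] tcp px [349.05083734 276.08738026] up20 [349.81592074 266.26140258]
349 276
```

View pics/s4.png

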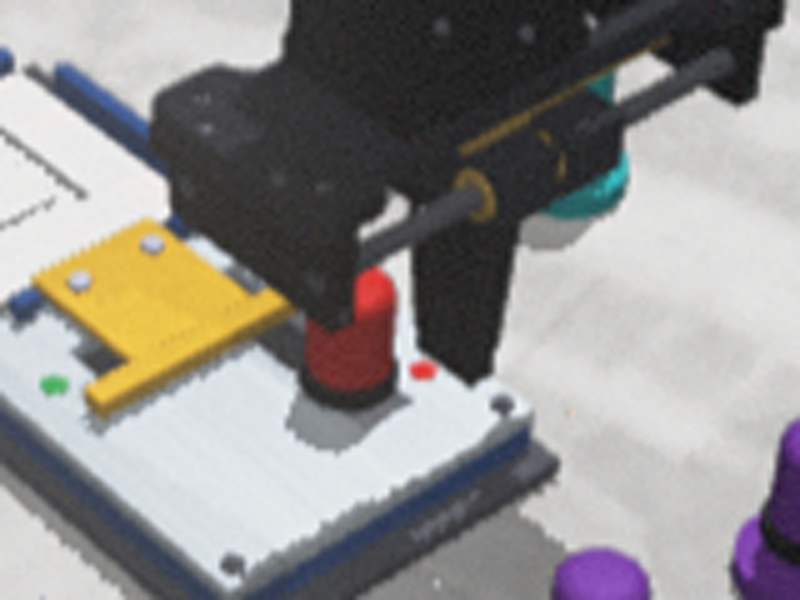

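The scene crop shows the tip bottom at about (354,267), where the TCP projects to (349,276). The true tips are therefore about 19 mm above the reported TCP. I'll use a reported z of 25 (tips at about 44) and push.

Request:
step_arm([
  [[0,0,5,0,-1],[0,0,10,0,-1],[8,0,10,0,-1],[16,0,10,0,-1],[22,0,10,0,-1],[28,0,10,0,-1],[34,0,10,0,-1],[38,0,10,0,-1]],
])

```text
t: 5.23
eef_pos: [525.4, 9.9, 25.3]
tcp_rot: [3.142, -0.0, -0.236]
ft_force: [-1.2, 0.5, 0.6]
opening: 0.004
grip_force: 0.6
```

```bash
cat > chk.py <<'E'
from h import *
s=env.state();print(s["t"],s["eef_pos"].round(1),s["ft_force"].round(1))
o=np.array([570.05,24.8]);a=np.radians(-13.38);ex=np.array([np.cos(a),np.sin(a)]);ey=np.array([-ex[1],ex[0]])
q=s["eef_pos"][:2]-o;print("tcp fix",q@ex,q@ey)
def blob(n,hl,hh,z):
    c=env.get_calibration(n);i=env.read_camera(n);h=cv2.cvtColor(i,cv2.COLOR_BGR2HSV)
    m=cv2.inRange(h,(hl,150,60),(hh,255,255))
    k,_,st,ce=cv2.connectedComponentsWithStats(m)
    if k<2:return
    j=1+st[1:,4].argmax();p=onplane(c,*ce[j],z)[:2]-o;print(n,hl,st[j],ce[j].round(1),"fix",(p@ex).round(1),(p@ey).round(1))
    if hl==20:
        y,x=np.where(_==j);pr=onplane(c,(x[y>=y.max()-1]).mean(),y.max(),26)[:2]-o;print("jaw rear x~",(pr@ex).round(1))
for n in("scene","wrist"):
    blob(n,0,6,50); 
blob("wrist",20,32,34)
E
python3 chk.py
```

```text
5.2333 [525.4   9.9  25.3] [-1.2  0.5  0.6]
tcp fix -40.01045540204514 -24.78746323069208
scene 0 [314 237  14  24 197] [319.9 247.5] fix -13.4 -23.1
wrist 0 [ 289  207   62   72 3443] [319.6 243.5] fix -16.4 -24.7
wrist 20 [  175    59   188   142 15911] [267.4 136.7] fix 31.7 0.2
jaw rear x~ -0.9
```

The knob is moving, about 24 mm ahead of the TCP. I'll continue to the corner.

Request:
step_arm([
  [[6,0,0,0,-1],[12,0,0,0,-1],[18,0,0,0,-1],[24,0,0,0,-1],[29,0,0,0,-1],[33,0,0,0,-1],[36,0,0,0,-1],[38,0,0,0,-1]],
])

```text
t: 6.05
eef_pos: [561.9, 1.2, 25.2]
tcp_rot: [3.142, -0.0, -0.236]
ft_force: [-1.8, 0.9, -0.0]
opening: 0.004
grip_force: 0.6
```

Request:
step_arm([
  [[1,0,0,0,-1],[2,0,0,0,-1],[3,0,0,0,-1],[3,0,0,0,-1]],
])

```text
t: 6.38
eef_pos: [564.6, 0.6, 25.2]
tcp_rot: [3.142, -0.0, -0.236]
ft_force: [-1.0, -0.1, -0.0]
opening: 0.005
grip_force: 0.4
```

```bash
python3 chk.py
```

```text
6.3833 [564.6   0.6  25.2] [-1.  -0.1 -0. ]
tcp fix 0.26504530860321884 -24.8400362778329
scene 0 [297 224  13  24 185] [302.8 234.9] fix 27.6 -22.7
wrist 0 [ 289  208   62   71 3396] [319.6 244.2] fix 23.0 -24.8
wrist 20 [  176    63   187   140 15636] [267.8 139.7] fix 70.7 0.1
jaw rear x~ 38.4
```

Not against the end stop yet, so I'll creep until the force rises.

Request:
step_arm([
  [[1,0,0,0,-1],[1,0,0,0,-1],[2,0,0,0,-1],[2,0,0,0,-1]],
])

```text
t: 6.87
eef_pos: [565.7, 0.3, 25.1]
tcp_rot: [3.141, 0.002, -0.236]
ft_force: [-4.8, 1.4, 2.7]
opening: 0.007
grip_force: 2.4
```

Request:
step_arm([
  [[0.5,0,0,0,-1],[1,0,0,0,-1],[1,0,0,0,-1]],
])

```text
t: 7.12
eef_pos: [565.9, 0.2, 25.0]
tcp_rot: [3.141, 0.003, -0.236]
ft_force: [-7.3, 1.6, 4.5]
opening: 0.005
grip_force: 4.2
```

The knob is against the corner stop. Next I'll back off, rise, go round to the −y side and push sideways.

Request:
step_arm([
  [[-15,0,0,0,-1],[-15,0,-30,0,-1],[-15,0,-60,0,-1],[-5,30,-60,0,-1],[22,50,-60,0,-1],[22,50,-30,0,-1],[22,50,0,0,-1],[22,50,0,0,-1]],
])

```text
t: 7.78
eef_pos: [575.2, -54.0, 21.1]
tcp_rot: [3.141, 0.006, -0.237]
ft_force: [-1.2, 0.6, -0.9]
opening: 0.004
grip_force: 0.0
```

Request:
step_arm([
  [[0,0,0,0,-1],[0,-5,0,0,-1]],
])

```text
t: 7.95
eef_pos: [578.9, -49.3, 26.4]
tcp_rot: [3.141, -0.001, -0.236]
ft_force: [-0.6, -0.0, 0.6]
opening: 0.004
grip_force: 0.0
```

```bash
python3 chk.py
```

```text
7.95 [578.9 -49.3  26.4] [-0.6 -0.   0.6]
tcp fix 25.729473352681985 -70.05507472040726
scene 0 [298 225  15  23 159] [305.7 232.7] fix 29.0 -30.0
wrist 0 [ 197  256   58   72 2801] [226.5 289.8] fix 24.3 -22.3
wrist 20 [   97   118   181   131 14038] [184.2 189.5] fix 71.9 -0.8
jaw rear x~ 38.0
```

Request:
step_arm([
  [[0,-9,0,0,-1],[0,-18,0,0,-1],[0,-25,0,0,-1],[0,-32,0,0,-1],[0,-39,0,0,-1],[0,-46,0,0,-1],[0,-53,0,0,-1],[0,-58,0,0,-1]],
])

```text
t: 8.77
eef_pos: [591.9, 8.3, 25.1]
tcp_rot: [3.142, 0.0, -0.235]
ft_force: [-0.6, -1.1, 0.8]
opening: 0.003
grip_force: 0.4
```

```bash
python3 chk.py
```

```text
8.7667 [591.9   8.3  25.1] [-0.6 -1.1  0.8]
tcp fix 25.074267144222294 -10.967958413298899
scene 0 [281 234  17  19 164] [289.2 239.8] fix 31.9 2.0
wrist 0 [ 247  255   58   57 2483] [276.  285.6] fix 26.5 11.1
wrist 20 [  207   116   181   132 14335] [297.  188.6] fix 71.8 0.3
jaw rear x~ 38.3
```

Following well; I'll go on to the end stop.

Request:
step_arm([
  [[0,-4,0,0,-1],[0,-7,0,0,-1],[0,-9,0,0,-1],[0,-11,0,0,-1],[0,-12,0,0,-1],[0,-12,0,0,-1]],
])

```text
t: 9.42
eef_pos: [594.6, 19.2, 25.2]
tcp_rot: [3.142, -0.0, -0.236]
ft_force: [-0.3, 0.5, 0.3]
opening: 0.007
grip_force: 0.0
```

Request:
step_arm([
  [[0,-1,0,0,-1],[0,-2,0,0,-1],[0,-2,0,0,-1],[0,-2,0,0,-1]],
])

```text
t: 9.75
eef_pos: [595.1, 21.0, 25.2]
tcp_rot: [3.142, -0.0, -0.236]
ft_force: [0.5, -1.0, 0.8]
opening: 0.004
grip_force: 0.0
```

```bash
python3 chk.py
```

```text
9.75 [595.1  21.   25.2] [ 0.5 -1.   0.8]
tcp fix 25.219532794182943 2.117214086265502
scene 0 [275 236  16  25 188] [282.6 244.7] fix 29.2 17.6
wrist 0 [ 248  255   58   57 2474] [276.6 285.4] fix 26.6 23.4
wrist 20 [  233   117   181   131 14215] [322.7 188.9] fix 71.7 0.6
jaw rear x~ 38.4
```

Request:
step_arm([
  [[0,-1,0,0,-1],[0,-2,0,0,-1],[0,-3,0,0,-1],[0,-3,0,0,-1]],
])

```text
t: 10.23
eef_pos: [595.8, 24.1, 25.2]
tcp_rot: [3.141, -0.0, -0.236]
ft_force: [-0.1, 0.1, -0.3]
opening: 0.005
grip_force: 0.1
```

Request:
step_arm([
  [[0,-0.5,0,0,-1],[0,-1,0,0,-1],[0,-1,0,0,-1]],
])

```text
t: 10.48
eef_pos: [596.0, 24.9, 25.2]
tcp_rot: [3.141, -0.0, -0.236]
ft_force: [0.7, -0.6, -0.1]
opening: 0.002
grip_force: 0.5
```

Request:
step_arm([
  [[0,-1,0,0,-1],[0,-1,0,0,-1],[0,-2,0,0,-1],[0,-2,0,0,-1]],
])

```text
t: 10.82
eef_pos: [596.6, 26.4, 25.6]
tcp_rot: [3.141, -0.001, -0.236]
ft_force: [-2.4, -5.7, 5.3]
opening: 0.006
grip_force: 3.9
```

```bash
python3 chk.py
```

```text
10.8167 [596.6  26.4  25.6] [-2.4 -5.7  5.3]
tcp fix 25.454123166998407 7.709341676577219
scene 0 [272 237  16  24 180] [280.3 245. ] fix 30.9 20.7
wrist 0 [ 249  256   59   56 2445] [278.3 285.3] fix 26.8 28.2
wrist 20 [  244   117   180   131 14149] [333.8 188.9] fix 71.9 0.6
jaw rear x~ 38.5
```

It is at the end stop. I'll retreat sideways, rise, and verify.

Request:
step_arm([
  [[0,6,0,0,-1],[0,18,0,0,-1],[0,25,-30,0,-1],[0,25,-65,0,-1],[-20,25,-100,0,-1],[-50,25,-120,0,-1],[-80,25,-130,0,-1],[-80,25,-130,0,-1]],
])

```text
t: 11.63
eef_pos: [509.1, 21.7, 157.4]
tcp_rot: [-3.141, -0.001, -0.236]
ft_force: [0.0, 0.7, 0.8]
opening: 0.003
grip_force: 0.0
```

Request:
step_arm([
  [[0,0,0,0,-1],[0,0,0,0,-1],[0,0,0,0,-1]],
])

```text
t: 11.88
eef_pos: [513.4, 20.8, 154.6]
tcp_rot: [3.142, 0.001, -0.236]
ft_force: [0.3, 0.3, -0.8]
opening: 0.004
grip_force: 0.0
```

```bash
python3 chk.py; python3 - <<'E'
from h import *
cv2.imwrite("pics/w9.png",env.read_camera("wrist"))
E
```

```text
11.8833 [513.4  20.8 154.6] [ 0.3  0.3 -0.8]
tcp fix -54.16455960637112 -17.001472150516218
scene 0 [273 237  17  11 135] [280.8 242. ] fix 36.2 15.6
wrist 0 [ 243  102   41   39 1234] [262.3 120.9] fix 23.8 26.3
wrist 20 [ 237    5  121   94 6678] [296.6  56.6] fix 70.5 0.4
jaw rear x~ 41.1
```

View pics/w9.png

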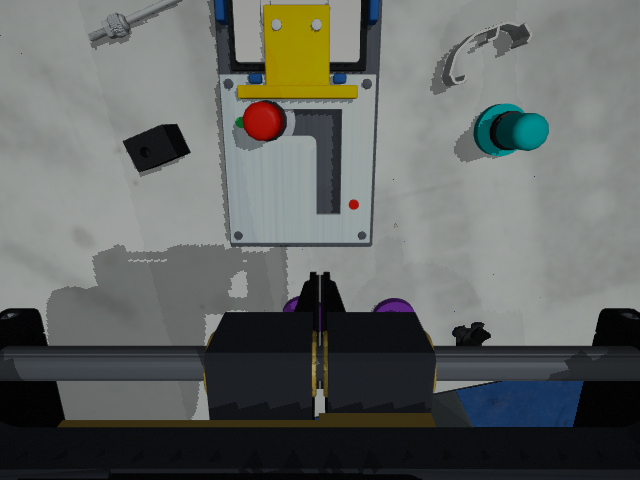

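The knob at (263,121) is at the end of the short leg by the green dot. The jaw bar at row 92 puts the joint at about 45 mm, and the plate, block, mandrel and clip look undisturbed.

```bash
python3 -c "
from cell import env
print(env.job_done())"
```

```text
the job is handed in; nothing more can be done
None
```

The job is handed in, with no verdict returned: the last picture shows the red knob at the end of the short leg by the green dot and the jaw closed (about 45 mm); on the first try the fingertips, about 19 mm higher than reported, skimmed over the knob without visibly moving it, and I can't rule out that contact breaking the no-grasp rule.

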